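# Lock the bin stop into the shelf rail by feel

### The job

Lock the wooden-headed bin stop into the steel bin rail: lower its foot into the rail's wide mouth, slide it along under the lips with light downward pressure until you feel the ears of its foot drop into the pair of notches hidden below the lips, stop there and seat it fully down. Let go so that it stands upright on its own in the notches, and leave the bin, coupler, socket and scraper where they are.

Things in the scene. Friction and masses are not known exactly. Their poses are not given: they have to be found in the camera images.
- stop_center (a point): Centre (half-way up) of the loose bin stop, 116 mm tall, 0.2 to 0.4 kg, standing upright on the bench. Axes: z up, x across, y along the foot; a half turn about z is the same. Its top is a wooden head to grip by, 36 x 28 mm (x, y), from 56 to 116 mm above its underside; the head's centre is 28 mm above this point.
- stop_foot (a point): Centre of the stop's underside, 58 mm below stop_center, same axes. From here up: two steel ears side by side along x (each 10 mm in x, 24 mm in y, 12 mm tall; 34 mm over both, 14 mm gap between), a bridge over them 34 x 24 mm (x, y) from 12 to 18 mm up, a steel neck 8 x 20 mm from 18 to 56 mm up, then the head.
- rail: Steel bin rail screwed to the bench: a lipped channel, open side up, 440 mm long along its y, 50 mm wide along x, 50 mm tall, ends closed, on a flange 78 mm wide, 4 mm thick. Origin under its centre on the bench; z up. Inside it is 44 mm wide. Two lips (underside 39 mm, top 50 mm above the bench) leave a slit 14 mm wide along the middle.
- rail_mouth (a point): Middle of the rail's mouth, level with the lips' top, 50 mm above the bench, at rail y = -115 mm; axes as the rail. Here the lips are cut away from rail y = -145 to -85 mm, so the foot can be lowered in, its x along the rail's x. The notches lie from here towards the rail's +y.
- rail_floor (a point): Point on the rail's inside floor, mid-rail, 14 mm above the bench; axes as the rail. The rigid floor is level but for one pair of notches (left and right, under the lips, unseen), each 32 mm long in y, 10 mm deep; their middle is anywhere from rail y = -60 to +60 mm. A 10 mm wide rib runs on unbroken between the ears. stop_foot rides 14 mm above the bench, fully home it is 4 mm above.
- bin: Bystander: closed black plastic bin with a flip lever latch, 130 x 220 x 77 mm, standing beyond the rail; origin under its centre. Leave alone.
- coupler: Bystander: white PVC pipe coupler standing on end, 60 mm across, 75 mm tall; origin under its centre. Leave alone.
- socket: Bystander: chrome spark plug socket standing on end, 31 mm across, 66 mm tall; origin under its centre. Leave alone.
- scraper: Bystander: blue plastic putty scraper lying flat, 190 mm long along its x, 75 mm wide, 18 mm tall; origin under it, about where handle meets blade. Leave alone.
Not all that is in view belongs to the job. There is more than one size of the part that bears stop_center; the job needs the middle-sized.

How it is judged:
On the way:
1. the stop's foot rests on the floor inside the channel, in the mouth or under the lips, not yet in the notches (x of stop_foot in the frame of rail between -0.012 and 0.012 m and y of stop_foot in the frame of rail between -0.14 and 0.1 m and z of stop_foot in the frame of rail between 0.011 and 0.022 m), for 0.1 s.
At the end, for the whole second after the job is handed in: The stop stands released and at rest in the hidden notches of the rail: its foot is less than 7.5 mm above the bench (4 mm when fully home, 14 mm when still riding on the floor), within 70 mm of the rail's middle along the rail and 10 mm across it, upright within 0.1 rad (x of stop_foot in the frame of rail between -0.01 and 0.01 m and y of stop_foot in the frame of rail between -0.07 and 0.07 m and z of stop_foot in the frame of rail below 0.0075 m and angle between stop_foot's own z axis and vertical below 0.1 rad and linear speed of stop below 0.02 m/s and contact force between the fingers and stop below 0.1 N); the robot touches nothing.
It fails at once if the bin is moved more than 20 mm (distance of bin from where it was at the start of the episode above 0.02 m).
It fails at once if the coupler is moved more than 20 mm (distance of coupler from where it was at the start of the episode above 0.02 m).
It fails at once if the socket is moved more than 20 mm (distance of socket from where it was at the start of the episode above 0.02 m).
It fails at once if the scraper is moved more than 20 mm (distance of scraper from where it was at the start of the episode above 0.02 m).
It also fails if it takes over 72 s, if anything falls off the work surface, if the arm or the gripper's body presses on something with over 40 N, if the wrist force passes 120 N, or if a joint passes its speed limit or range.

### The arm

A 6-joint arm with a two-finger parallel gripper is mounted at the origin on the work surface. World frame = base frame: x ahead of the robot, y to its left, z up, the work surface at z = 0. Lengths are in m, angles in rad, forces in N, time in s.
With the tool pointing down it reaches from about 0.4 to 0.925 m from the base axis. Payload 12.5 kg.
Tool frame: the origin (TCP) lies on the front face of the gripper's body, between the roots of the fingers; the fingertips stand 78 mm ahead of it and the grasp point (between the pads) lies 59 mm ahead of it; z points along the fingers, y is the line along which they close (so a half turn about z gives the same grasp; the last joint's range is limited). The gripper opens to 95 mm and grips with 3 to 60 N. Pads are 20 mm wide; open, the fingers measure 119 mm over their backs; the gripper's body (75 mm by 180 mm) begins 59 mm behind the grasp point.
Start: joints at [-1.43, 0.491, 1.559, -0, 1.092, -0.106], TCP at [0.153, -0.606, 0.292] pointing down, gripper open.
Joint ranges: [-3.1, 3.1], [-0.84, 2.19], [0.05, 2.79], [-1.13, 4.28], [0.06, 2.93], [-2.69, 2.69]. Speed limits (rad/s): [2.22, 2.22, 2.79, 3.14, 3.14, 3.14].

### API

Orientations are given as a 3x3 rotation matrix whose columns are the frame's x, y, z axes.
In Python, from workcell import readout, viewer, ticket gives the robot as it stands.
- The arm moves only by the tool carry_out, never from a script. Its argument "deltas" is a list of rows, each an object with "slide": the shift along the tool's x, y, z in mm, a list of three; "rotation": the turn, a rotation vector about the tool's x, y, z in rad, a list of three; "grip": the closure in counts, from 0 (fully open) to 255 (shut). In form: [{"slide": [x, y, z], "rotation": [wx, wy, wz], "grip": grip}, ...]. A call has 1 to 20 rows; each row shifts and turns the commanded pose from where the row before left it, along the tool's axes as they then stand; what a row does not reach is not made up. A row lasts 1/12 s, in which the tool goes at most 41.7 mm and 7.16 degrees, less where a joint would pass 70% of its speed; a pose out of reach is approached as far as the arm can. A call is refused whole if a number of a shift passes 41.7 or a number of a turn 0.125, either way. A call with a gripper value outside its range is refused whole. The fingers move at their own pace and stop on an object; "squeeze" is the grip in N (left out, the last holds). Time passes only in rows, so rows that do not move let the fingers close. It gives the time, the measured TCP pose, the force, the opening and the grip force at its end, in the units of the state.
- readout.observe(): the state, without advancing time (a new reading comes with each control period).
- viewer.read_camera(name): name is "side" or "top" or "wrist"; returns the picture (480x640x3 uint8, blue, green, red); there is no depth.
- viewer.calibration(name): a dict with "fovy" (degrees; the focal length in pixels is half the picture's height over the tangent of half this angle, whatever the lens; pixels are square), "cx", "cy" (the principal point, pixels), "view" (4x4, takes a point from world to camera coordinates); the wrist camera has in their place "tool_from_camera" (4x4, takes a point from camera to tool coordinates, whose origin is the TCP and whose axes are the flange's). Camera axes: x right, y down, z forward; pixel columns grow to the right and rows downward; lengths in m; the calibration is good to about 2 mm. A picture is of the moment at which its call begins: read the wrist's pose just before it. calibration takes no time and is no camera call.
- ticket.finish_job(): hands the job in; it is judged then, once.
The state is a dict: "t": time; "joint_pos": joint angles; "joint_velocities": joint speeds; "effort": joint torques, N m; "ee_pos": TCP position; "ee_rot": TCP orientation; "ft_force": force on the tool from outside, world axes, zero at the start; "moment": the same for the moment, N m; "opening": opening from 0.0 (shut) to 1.0 (fully open); "grip_force": force on a finger pad.
Only numpy, scipy, OpenCV 4.12 (cv2) and the standard library are available. Lean on these libraries where they do the work, as an engineer would, in place of code of your own. Each camera call takes 0.05 s, during which the arm holds its last target. There are 200 camera calls.

## Working session

There is one attempt and no reset: what is moved stays moved. The work goes in short steps, Python scripts to look and compute and a tool call to move; the robot and the scene stay as the last step left them, time stands still between calls to the robot, and variables do not carry over. Pictures are saved under pics/ and viewed, at most 10 in all, crops included, and the job is handed in when it is done.

Besides the shell and the picture viewer there is one more tool, called after ">>>" by a JSON object that holds its "name" and its "arguments", one argument or row to a line. carry_out: Moves the arm, as the interface text tells. Its arguments: {"type":"object","properties":{"deltas":{"type":"array","items":{"type":"object","properties":{"slide":{"type":"array","items":{"type":"number"}},"rotation":{"type":"array","items":{"type":"number"}},"grip":{"type":"number"}}}},"squeeze":{"type":"number"}},"required":["deltas"]}

```bash
mkdir -p pics
python3 - <<'E'
from workcell import readout, viewer
import cv2,numpy as np
s=readout.observe(); print({k:np.round(v,3).tolist() for k,v in s.items()})
for n in("top","side"):
    im=viewer.read_camera(n); cv2.imwrite(f"pics/{n}0.png",im); c=viewer.calibration(n); print(n,c)
print(viewer.calibration("wrist"))
E
```

```text
{'t': 0.0, 'joint_pos': [-1.43, 0.492, 1.559, 0.0, 1.092, -0.106], 'joint_velocities': [-0.001, 0.001, -0.001, -0.001, 0.001, 0.0], 'effort': [-0.004, -61.266, -25.819, 0.069, 0.048, -0.0], 'ee_pos': [0.153, -0.606, 0.292], 'ee_rot': [[0.97, 0.244, -0.0], [0.244, -0.97, 0.001], [0.0, -0.001, -1.0]], 'ft_force': [-0.731, 0.358, 1.102], 'moment': [0.014, -0.056, -0.025], 'grip_force': 0.0, 'opening': 1.0}
top {'fovy': 50.14937805991572, 'cx': 319.2146420723282, 'cy': 239.0367829168844, 'view': array([[ 0.02937305, -0.99949592,  0.01204719, -0.02983986],
       [-0.99533379, -0.03035473, -0.09159281,  0.57397987],
       [ 0.09191233, -0.00930061, -0.99572367,  1.20807084],
       [ 0.        ,  0.        ,  0.        ,  1.        ]])}
side {'fovy': 53.33365116554034, 'cx': 316.2463910192828, 'cy': 236.80489749233706, 'view': array([[ 0.9447915 , -0.32694116,  0.02187452, -0.54372011],
       [-0.15388505, -0.50165135, -0.85127276,  0.1441293 ],
       [ 0.28928949,  0.80090911, -0.52426729,  0.88408166],
       [ 0.        ,  0.        ,  0.        ,  1.        ]])}
{'fovy': 62.08299934134254, 'cx': 325.5979554546341, 'cy': 238.08608421662845, 'tool_from_camera': array([[-4.45056954e-04, -9.62422069e-01, -2.71557660e-01,
         7.76790506e-02],
       [ 9.99999479e-01, -6.77855302e-04,  7.63470198e-04,
        -3.06433526e-04],
       [-9.18857367e-04, -2.71557178e-01,  9.62421869e-01,
        -9.12664013e-02],
       [ 0.00000000e+00,  0.00000000e+00,  0.00000000e+00,
         1.00000000e+00]])}
```

View pics/top0.png

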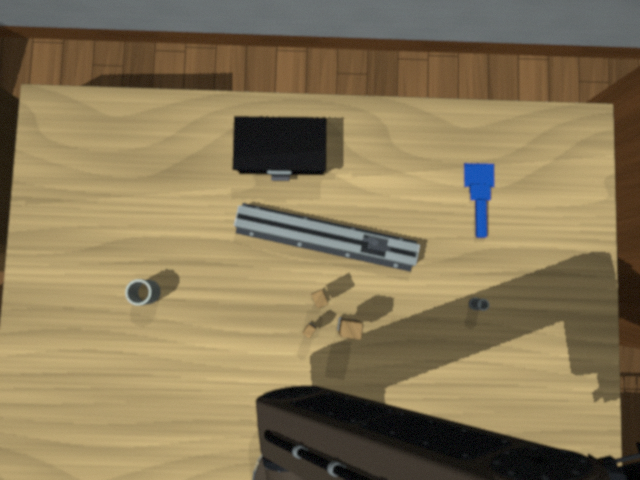

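View pics/side0.png

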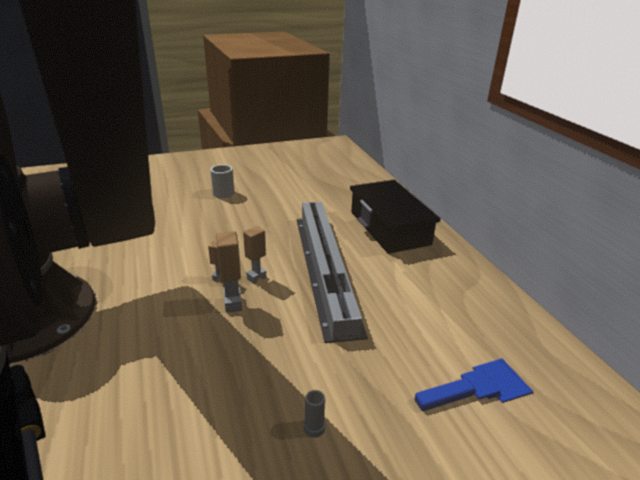

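Candidates (top view): stops at (320,297), (309,328) and (351,328). In the side view they are (256,245), (216,255) and (228,262). I'll take a close crop to compare sizes.

Run:
```python
import cv2,numpy as np
a=cv2.imread("pics/top0.png")[270:350,290:380]; b=cv2.imread("pics/side0.png")[220:320,195:285]
a=cv2.resize(a,(400,356),interpolation=cv2.INTER_CUBIC); b=cv2.resize(b,(400,444),interpolation=cv2.INTER_CUBIC)
a=cv2.copyMakeBorder(a,0,88,0,0,cv2.BORDER_CONSTANT)
cv2.imwrite("pics/c1.png",np.hstack([a,b]))
```

```text
(no output)
```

View pics/c1.png

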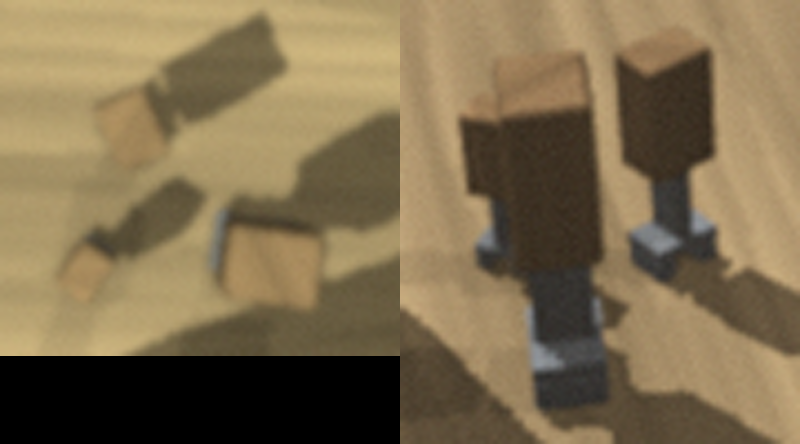

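Middle-sized is the one at top (320,297), side (256,245): its head's sides run 53:67 in the crop, close to the 28:36 described. The small stop is at (309,328) and the large at (351,328). Next I'll locate the stop and rail roughly.

```bash
cat > h.py <<'E'
import numpy as np,cv2
from workcell import readout,viewer
def ray(name,uv,s=None):
    c=viewer.calibration(name); f=240/np.tan(np.radians(c["fovy"]/2))
    d=np.array([(uv[0]-c["cx"])/f,(uv[1]-c["cy"])/f,1.])
    if name=="wrist":
        T=np.eye(4);T[:3,:3]=s["ee_rot"];T[:3,3]=s["ee_pos"];M=T@c["tool_from_camera"]
    else: M=np.linalg.inv(c["view"])
    return M[:3,3],M[:3,:3]@d
def onz(name,uv,z,s=None):
    o,d=ray(name,uv,s); return o+d*(z-o[2])/d[2]
def proj(name,p,s=None):
    c=viewer.calibration(name); f=240/np.tan(np.radians(c["fovy"]/2))
    if name=="wrist":
        T=np.eye(4);T[:3,:3]=s["ee_rot"];T[:3,3]=s["ee_pos"];V=np.linalg.inv(T@c["tool_from_camera"])
    else: V=c["view"]
    q=V[:3,:3]@np.asarray(p)+V[:3,3]; return np.array([f*q[0]/q[2]+c["cx"],f*q[1]/q[2]+c["cy"]])
E
python3 - <<'E'
from h import *
cr=[(98,103),(148,85),(170,148),(125,170)]
P=[onz("top",(290+x/4.444,270+y/4.444),.116) for x,y in cr]
print(np.round(P,4),np.mean(P,0))
print("side proj",proj("side",np.mean(P,0)))
for q,z in [((374,244),.05),((241,206),.05),((237,233),.004),((421,241),.05),((413,271),.0)]: print(q,onz("top",q,z).round(3))
E
```

```text
[[ 0.4458  0.0005  0.116 ]
 [ 0.4554 -0.0241  0.116 ]
 [ 0.4246 -0.0359  0.116 ]
 [ 0.4131 -0.0139  0.116 ]] [ 0.43473007 -0.01837426  0.116     ]
side proj [252.5955883  230.51412698]
(374, 244) [ 0.565 -0.142  0.05 ]
(241, 206) [0.645 0.175 0.05 ]
(237, 233) [0.585 0.189 0.004]
(421, 241) [ 0.575 -0.253  0.05 ]
(413, 271) [ 0.505 -0.245  0.   ]
```

>>> {"name": "carry_out", "arguments": {
  "deltas": [
    {"slide":[23.2,-27.9,-2.2]},
    {"slide":[23.2,-27.9,-2.2]},
    {"slide":[23.2,-27.9,-2.2]},
    {"slide":[23.2,-27.9,-2.2]},
    {"slide":[23.2,-27.9,-2.2]},
    {"slide":[23.2,-27.9,-2.2]},
    {"slide":[23.2,-27.9,-2.2]},
    {"slide":[23.2,-27.9,-2.2]},
    {"slide":[23.2,-27.9,-2.2]},
    {"slide":[23.2,-27.9,-2.2]},
    {"slide":[23.2,-27.9,-2.2]},
    {"slide":[23.2,-27.9,-2.2]},
    {"slide":[23.2,-27.9,-2.2]},
    {"slide":[23.2,-27.9,-2.2]},
    {"slide":[23.2,-27.9,-2.2]},
    {"slide":[23.2,-27.9,-2.2]},
    {"slide":[23.2,-27.9,-2.2]},
    {"slide":[23.2,-27.9,-2.2]},
    {"rotation":[0,0,-0.07]},
    {"rotation":[0,0,-0.07]}
  ]
}}

```text
invalid input at $.deltas[0]: expected keys slide, rotation, grip
```

Run:
```python
from h import *
import pickle
s=readout.observe(); im=viewer.read_camera("wrist"); cv2.imwrite("pics/w1.png",im); pickle.dump(s,open("w1.pkl","wb"))
print(s["t"],s["ee_pos"].round(4) if hasattr(s["ee_pos"],'round') else s["ee_pos"],np.round(s["ee_rot"],3), np.abs(s["joint_velocities"]).max())
```

```text
0.1 [ 0.1527 -0.6059  0.2917] [[ 0.97   0.244 -0.   ]
 [ 0.244 -0.97   0.001]
 [ 0.    -0.001 -1.   ]] 0.0029730855892725204
```

View pics/w1.png

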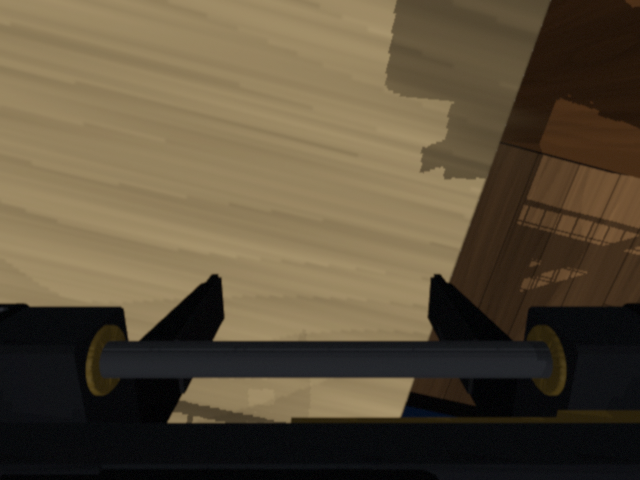

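The picture shows only bare bench, with the fingers at rows 275 and below, because the move was refused for missing keys. Resending with full rows.

>>> {"name": "carry_out", "arguments": {
  "deltas": [
    {"slide":[23.2,-27.9,-2.2],"rotation":[0,0,0],"grip":0},
    {"slide":[23.2,-27.9,-2.2],"rotation":[0,0,0],"grip":0},
    {"slide":[23.2,-27.9,-2.2],"rotation":[0,0,0],"grip":0},
    {"slide":[23.2,-27.9,-2.2],"rotation":[0,0,0],"grip":0},
    {"slide":[23.2,-27.9,-2.2],"rotation":[0,0,0],"grip":0},
    {"slide":[23.2,-27.9,-2.2],"rotation":[0,0,0],"grip":0},
    {"slide":[23.2,-27.9,-2.2],"rotation":[0,0,0],"grip":0},
    {"slide":[23.2,-27.9,-2.2],"rotation":[0,0,0],"grip":0},
    {"slide":[23.2,-27.9,-2.2],"rotation":[0,0,0],"grip":0},
    {"slide":[23.2,-27.9,-2.2],"rotation":[0,0,0],"grip":0},
    {"slide":[23.2,-27.9,-2.2],"rotation":[0,0,0],"grip":0},
    {"slide":[23.2,-27.9,-2.2],"rotation":[0,0,0],"grip":0},
    {"slide":[23.2,-27.9,-2.2],"rotation":[0,0,0],"grip":0},
    {"slide":[23.2,-27.9,-2.2],"rotation":[0,0,0],"grip":0},
    {"slide":[23.2,-27.9,-2.2],"rotation":[0,0,0],"grip":0},
    {"slide":[23.2,-27.9,-2.2],"rotation":[0,0,0],"grip":0},
    {"slide":[23.2,-27.9,-2.2],"rotation":[0,0,0],"grip":0},
    {"slide":[23.2,-27.9,-2.2],"rotation":[0,0,0],"grip":0},
    {"slide":[0,0,0],"rotation":[0,0,-0.07],"grip":0},
    {"slide":[0,0,0],"rotation":[0,0,-0.07],"grip":0}
  ]
}}

```text
t: 1.82
ee_pos: [0.4354, -0.0151, 0.3317]
ee_rot: [[0.924, 0.384, -0.0], [0.384, -0.924, -0.0], [-0.0, -0.0, -1.0]]
ft_force: [-0.2, -0.4, 0.3]
opening: 1.001
grip_force: 0.0
```

Run:
```python
from h import *
import pickle
viewer.read_camera("wrist");viewer.read_camera("wrist")
s=readout.observe(); im=viewer.read_camera("wrist"); cv2.imwrite("pics/w2.png",im); pickle.dump(s,open("w2.pkl","wb"))
print(s["t"],np.round(s["ee_pos"],4),np.round(s["ee_rot"],3), np.abs(s["joint_velocities"]).max())
```

```text
1.9167 [ 0.435  -0.0165  0.3317] [[ 0.925  0.38  -0.   ]
 [ 0.38  -0.925 -0.   ]
 [-0.    -0.    -1.   ]] 0.09603416851133184
```

View pics/w2.png

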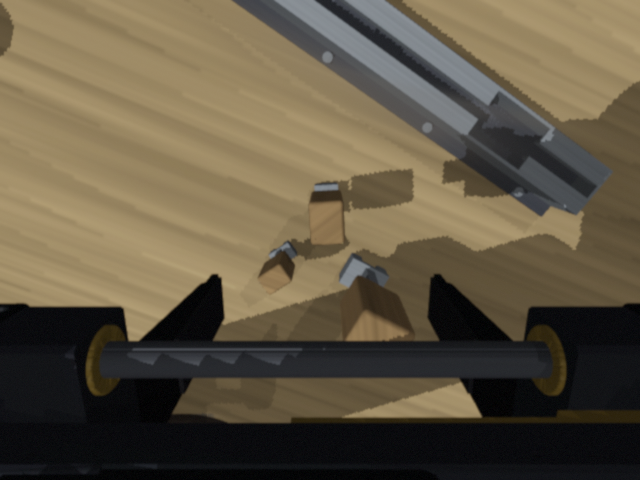

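The picture shows the middle stop's head top at about (326,223), nearly aligned with the tool. The small stop is at (277,272), the large one at (375,305), and the rail mouth at about (512,130). I'll enlarge the stop and rail.

Run:
```python
import cv2,numpy as np
im=cv2.imread("pics/w2.png")
a=cv2.resize(im[170:260,290:360],(280,360),interpolation=cv2.INTER_CUBIC)
b=cv2.resize(im[70:220,410:615],None,fx=2.4,fy=2.4,interpolation=cv2.INTER_CUBIC)
cv2.imwrite("pics/c2.png",np.hstack([a,b])); print(b.shape)
```

```text
(360, 492, 3)
```

View pics/c2.png

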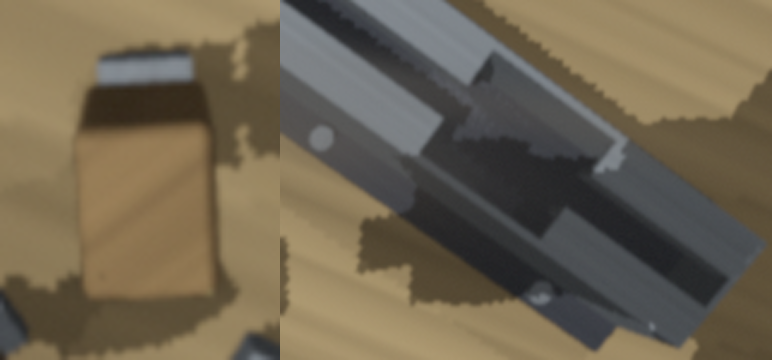

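Run:
```python
from h import *
import pickle
from scipy.spatial.transform import Rotation as R
s=pickle.load(open("w2.pkl","rb"))
def fit(A,B):
    A=np.array(A);B=np.array(B); a=A.mean(0);b=B.mean(0)
    H=(A-a).T@(B-b); th=np.arctan2(H[0,1]-H[1,0],H[0,0]+H[1,1]); M=np.array([[np.cos(th),-np.sin(th)],[np.sin(th),np.cos(th)]])
    return th,b-M@a,(B-((M@A.T).T+b-M@a))*1e3
st=[(79,133),(208,124),(213,296),(85,298)]
W=[onz("wrist",(290+x/4,170+y/4),.116,s)[:2] for x,y in st]
# head corners in stop frame: x along tool x(up in image), y
for sx in(1,):
    th,t,r=fit([(.018,.014),(.018,-.014),(-.018,-.014),(-.018,.014)],W)
print("stop",th,np.degrees(th),t,r.round(1).tolist())
rl=[(-7,-85,443,120),(-7,-145,567,208),(7,-85,470,83),(7,-145,595,173),(-22,-85,415,155),(-22,-145,540,237),(22,-85,493,52),(22,-145,627,138),(25,-220,762,242),(-25,-220,680,347)]
W=[onz("wrist",(410+(u-280)/2.4,70+v/2.4),.05,s)[:2] for _,_,u,v in rl]
th2,t2,r=fit([(a/1e3,b/1e3) for a,b,_,_ in rl],W)
M=lambda th:np.array([[np.cos(th),-np.sin(th)],[np.sin(th),np.cos(th)]])
print("rail",th2,np.degrees(th2),t2,r.round(1).tolist(),"mouth",t2+M(th2)@[0,-.115])
R_=np.array(s["ee_rot"]); yaw=np.arctan2(R_[1,0],R_[0,0])
print("tool yaw",yaw,"ee",s["ee_pos"],"delta tool(mm)",1e3*R_.T@(np.r_[t,.145]-s["ee_pos"]), "rotz",-(th-yaw))
# check against top cam
for p in [(0,-.115,.05),(0,.22,.05),(0,-.22,.05)]: print(proj("top",np.r_[t2+M(th2)@p[:2],p[2]]).round(1))
```

```text
stop 0.4254240998171054 24.375005422672395 [ 0.43804931 -0.01610556] [[-0.6, -1.9], [-0.9, 1.0], [0.0, 1.3], [1.5, -0.5]]
rail -0.18324813713667798 -10.499344861566174 [ 0.58628451 -0.02935257] [[-0.9, -0.1], [-0.5, -0.4], [0.8, -0.5], [1.1, -1.1], [-1.3, 0.9], [0.7, 0.9], [-1.2, -0.4], [2.0, -2.9], [-1.0, 2.8], [0.4, 0.7]] mouth [ 0.56532871 -0.14242713]
tool yaw 0.3894565255089064 ee [ 0.43496872 -0.01646394  0.33166262] delta tool(mm) [  3.05308006   0.86039627 186.66143109] rotz -0.03596757430819897
[374.1 243.7]
[235.7 213.8]
[417.6 253.1]
```

>>> {"name": "carry_out", "arguments": {
  "deltas": [
    {"slide":[1.5,0.4,18],"rotation":[0,0,-0.015],"grip":0},
    {"slide":[1.5,0.4,20],"rotation":[0,0,-0.015],"grip":0},
    {"slide":[0,0,20],"rotation":[0,0,0],"grip":0},
    {"slide":[0,0,20],"rotation":[0,0,0],"grip":0},
    {"slide":[0,0,20],"rotation":[0,0,0],"grip":0},
    {"slide":[0,0,20],"rotation":[0,0,0],"grip":0},
    {"slide":[0,0,20],"rotation":[0,0,0],"grip":0},
    {"slide":[0,0,20],"rotation":[0,0,0],"grip":0},
    {"slide":[0,0,17],"rotation":[0,0,0],"grip":0},
    {"slide":[0,0,12],"rotation":[0,0,0],"grip":0},
    {"slide":[0,0,0],"rotation":[0,0,0],"grip":0},
    {"slide":[0,0,0],"rotation":[0,0,0],"grip":255},
    {"slide":[0,0,0],"rotation":[0,0,0],"grip":255},
    {"slide":[0,0,0],"rotation":[0,0,0],"grip":255},
    {"slide":[0,0,0],"rotation":[0,0,0],"grip":255},
    {"slide":[0,0,0],"rotation":[0,0,0],"grip":255},
    {"slide":[0,0,0],"rotation":[0,0,0],"grip":255},
    {"slide":[0,0,0],"rotation":[0,0,0],"grip":255},
    {"slide":[0,0,0],"rotation":[0,0,0],"grip":255},
    {"slide":[0,0,0],"rotation":[0,0,0],"grip":255}
  ],
  "squeeze": 30
}}

```text
t: 3.63
ee_pos: [0.4381, -0.0166, 0.1449]
ee_rot: [[0.914, 0.405, 0.0], [0.405, -0.914, -0.0], [0.0, 0.0, -1.0]]
ft_force: [0.4, 0.6, -0.3]
opening: 0.426
grip_force: 0.0
```

>>> {"name": "carry_out", "arguments": {
  "deltas": [
    {"slide":[0,0,0],"rotation":[0,0,0],"grip":255},
    {"slide":[0,0,0],"rotation":[0,0,0],"grip":255},
    {"slide":[0,0,0],"rotation":[0,0,0],"grip":255},
    {"slide":[0,0,0],"rotation":[0,0,0],"grip":255},
    {"slide":[0,0,0],"rotation":[0,0,0],"grip":255},
    {"slide":[0,0,0],"rotation":[0,0,0],"grip":255},
    {"slide":[0,0,-8],"rotation":[0,0,0],"grip":255},
    {"slide":[0,0,-15],"rotation":[0,0,0],"grip":255},
    {"slide":[0,0,-20],"rotation":[0,0,0],"grip":255},
    {"slide":[0,0,-20],"rotation":[0,0,0],"grip":255},
    {"slide":[0,0,-12],"rotation":[0,0,0],"grip":255},
    {"slide":[0,0,0],"rotation":[0,0,0],"grip":255}
  ]
}}

```text
t: 4.63
ee_pos: [0.4386, -0.0167, 0.2221]
ee_rot: [[0.914, 0.405, 0.004], [0.405, -0.914, -0.001], [0.003, 0.002, -1.0]]
ft_force: [-0.6, -0.4, -3.3]
opening: 0.293
grip_force: 29.9
```

Run:
```python
from h import *
s=readout.observe(); R_=np.array(s["ee_rot"]); yaw=np.arctan2(R_[1,0],R_[0,0])
print(s["t"],s["ee_pos"],yaw,s["opening"],s["grip_force"],s["ft_force"])
print("delta tool",1e3*R_.T@(np.array([.5653,-.1424,.22])-s["ee_pos"]),"rotz",-(-.1832-yaw))
```

```text
4.6333 [ 0.43855726 -0.01668311  0.22210809] 0.4168513787566056 0.29337770861305795 29.948507845401764 [-0.55759199 -0.42671051 -3.34476345]
delta tool [ 64.98192015 166.26209342   2.67710324] rotz 0.6000513787566056
```

>>> {"name": "carry_out", "arguments": {
  "deltas": [
    {"slide":[8.1,20.8,0],"rotation":[0,0,0],"grip":255},
    {"slide":[8.1,20.8,0],"rotation":[0,0,0],"grip":255},
    {"slide":[8.1,20.8,0],"rotation":[0,0,0],"grip":255},
    {"slide":[8.1,20.8,0],"rotation":[0,0,0],"grip":255},
    {"slide":[8.1,20.8,0],"rotation":[0,0,0],"grip":255},
    {"slide":[8.1,20.8,0],"rotation":[0,0,0],"grip":255},
    {"slide":[8.1,20.8,0],"rotation":[0,0,0],"grip":255},
    {"slide":[8.1,20.8,0],"rotation":[0,0,0],"grip":255},
    {"slide":[0,0,0],"rotation":[0,0,0.1],"grip":255},
    {"slide":[0,0,0],"rotation":[0,0,0.1],"grip":255},
    {"slide":[0,0,0],"rotation":[0,0,0.1],"grip":255},
    {"slide":[0,0,0],"rotation":[0,0,0.1],"grip":255},
    {"slide":[0,0,0],"rotation":[0,0,0.1],"grip":255},
    {"slide":[0,0,0],"rotation":[0,0,0.1],"grip":255},
    {"slide":[0,0,0],"rotation":[0,0,0],"grip":255}
  ]
}}

```text
t: 5.88
ee_pos: [0.5643, -0.1425, 0.2187]
ee_rot: [[0.982, -0.187, -0.002], [-0.187, -0.982, 0.001], [-0.002, -0.0, -1.0]]
ft_force: [-0.2, -0.6, -4.3]
opening: 0.292
grip_force: 30.0
```

Run:
```python
from h import *
import pickle
viewer.read_camera("wrist")
s=readout.observe(); im=viewer.read_camera("wrist"); pickle.dump(s,open("w3.pkl","wb"))
a=im[0:300,160:500]
a=cv2.resize(a,None,fx=2,fy=2,interpolation=cv2.INTER_CUBIC)
cv2.imwrite("pics/w3.png",a)
print(s["t"],s["ee_pos"],np.round(s["ee_rot"],3),s["ft_force"])
```

```text
5.9333 [ 0.56440543 -0.1424574   0.21891669] [[ 0.984 -0.181 -0.001]
 [-0.181 -0.984  0.   ]
 [-0.001 -0.    -1.   ]] [ 0.28829999  0.10494031 -3.63766343]
```

View pics/w3.png

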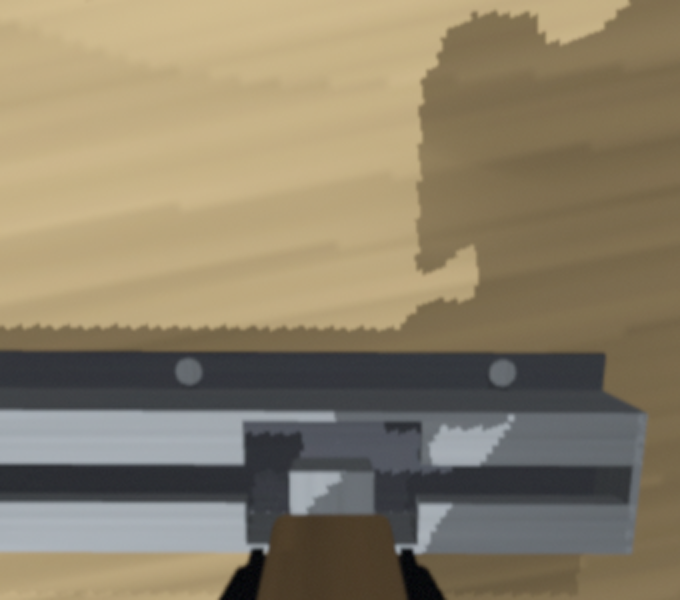

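The picture shows the foot hanging over the mouth. The mouth edges are at crop columns 244 and 421, the slit edges at rows 465 and 502, and the rail runs parallel to the tool's y. Now the residual offset in tool axes.

Run:
```python
from h import *
import pickle
s=pickle.load(open("w3.pkl","rb")); R_=np.array(s["ee_rot"])
def t(u,v,z=.05): return (1e3*R_.T@(onz("wrist",(160+u/2,v/2),z,s)-s["ee_pos"])).round(1)
for q in [(0,464),(0,500),(243,466),(246,503),(0,409),(0,551),(645,412),(632,554),(244,484),(420,484),(630,467),(628,503)]: print(q,t(*q))
# foot far bridge top edge z = foot+18mm; foot at ~.075
for q in [(289,471),(374,473)]: print("bridge",t(*q,z=s["ee_pos"][2]-.145+.018))
```

```text
(0, 464) [   8.5 -112.3  168.9]
(0, 500) [  -4.2 -113.7  168.9]
(243, 466) [  7.7 -30.4 168.9]
(246, 503) [ -5.4 -29.7 168.9]
(0, 409) [  27.3 -110.2  168.9]
(0, 551) [ -22.8 -115.9  169. ]
(645, 412) [ 26.2 103.5 168.9]
(632, 554) [-24.1 104.3 168.9]
(244, 484) [  1.4 -30.2 168.9]
(420, 484) [  1.4  29.6 168.9]
(630, 467) [  7.3 100.4 168.9]
(628, 503) [ -5.5 101.  168.9]
bridge [ 17.5 -12.6 127. ]
bridge [ 16.9  11.5 127. ]
```

>>> {"name": "carry_out", "arguments": {
  "deltas": [
    {"slide":[1.1,0,5],"rotation":[0,0,0.005],"grip":255},
    {"slide":[0,0,10],"rotation":[0,0,0],"grip":255},
    {"slide":[0,0,10],"rotation":[0,0,0],"grip":255},
    {"slide":[0,0,10],"rotation":[0,0,0],"grip":255},
    {"slide":[0,0,10],"rotation":[0,0,0],"grip":255},
    {"slide":[0,0,8],"rotation":[0,0,0],"grip":255},
    {"slide":[0,0,3],"rotation":[0,0,0],"grip":255},
    {"slide":[0,0,0],"rotation":[0,0,0],"grip":255},
    {"slide":[0,0,0],"rotation":[0,0,0],"grip":255}
  ]
}}

```text
t: 6.73
ee_pos: [0.5658, -0.1428, 0.1638]
ee_rot: [[0.982, -0.187, -0.0], [-0.187, -0.982, -0.0], [-0.0, 0.0, -1.0]]
ft_force: [-0.9, 0.2, -4.0]
opening: 0.295
grip_force: 30.0
```

>>> {"name": "carry_out", "arguments": {
  "deltas": [
    {"slide":[0,0,1.5],"rotation":[0,0,0],"grip":255},
    {"slide":[0,0,1.5],"rotation":[0,0,0],"grip":255},
    {"slide":[0,0,1],"rotation":[0,0,0],"grip":255},
    {"slide":[0,0,0.5],"rotation":[0,0,0],"grip":255},
    {"slide":[0,0,0],"rotation":[0,0,0],"grip":255},
    {"slide":[0,0,0],"rotation":[0,0,0],"grip":255}
  ]
}}

```text
t: 7.23
ee_pos: [0.5657, -0.1428, 0.1594]
ee_rot: [[0.982, -0.187, 0.0], [-0.187, -0.982, -0.0], [0.0, 0.0, -1.0]]
ft_force: [-0.2, 0.1, -2.7]
opening: 0.292
grip_force: 30.0
```

>>> {"name": "carry_out", "arguments": {
  "deltas": [
    {"slide":[0,0,0.5],"rotation":[0,0,0],"grip":255},
    {"slide":[0,0,0],"rotation":[0,0,0],"grip":255},
    {"slide":[0,0,0],"rotation":[0,0,0],"grip":255}
  ]
}}

```text
t: 7.48
ee_pos: [0.5658, -0.1428, 0.1588]
ee_rot: [[0.982, -0.187, 0.0], [-0.187, -0.982, -0.0], [0.0, 0.0, -1.0]]
ft_force: [-0.0, 0.5, -3.1]
opening: 0.292
grip_force: 30.0
```

>>> {"name": "carry_out", "arguments": {
  "deltas": [
    {"slide":[0,0,0.5],"rotation":[0,0,0],"grip":255},
    {"slide":[0,0,0.5],"rotation":[0,0,0],"grip":255},
    {"slide":[0,0,0],"rotation":[0,0,0],"grip":255},
    {"slide":[0,0,0],"rotation":[0,0,0],"grip":255}
  ]
}}

```text
t: 7.82
ee_pos: [0.5658, -0.1428, 0.1588]
ee_rot: [[0.982, -0.187, 0.001], [-0.187, -0.982, -0.0], [0.001, 0.0, -1.0]]
ft_force: [-2.2, 0.6, 8.7]
opening: 0.292
grip_force: 30.0
```

Contact with the rail floor at TCP z 0.1588, pressing lightly. Sliding towards rail +y (tool -y), stopping short of the first possible notch.

>>> {"name": "carry_out", "arguments": {
  "deltas": [
    {"slide":[0,-4,0],"rotation":[0,0,0],"grip":255},
    {"slide":[0,-4,0],"rotation":[0,0,0],"grip":255},
    {"slide":[0,-4,0],"rotation":[0,0,0],"grip":255},
    {"slide":[0,-4,0],"rotation":[0,0,0],"grip":255},
    {"slide":[0,-4,0],"rotation":[0,0,0],"grip":255},
    {"slide":[0,-4,0],"rotation":[0,0,0],"grip":255},
    {"slide":[0,-4,0],"rotation":[0,0,0],"grip":255},
    {"slide":[0,-4,0],"rotation":[0,0,0],"grip":255},
    {"slide":[0,-4,0],"rotation":[0,0,0],"grip":255},
    {"slide":[0,-4,0],"rotation":[0,0,0],"grip":255},
    {"slide":[0,-4,0],"rotation":[0,0,0],"grip":255},
    {"slide":[0,0,0],"rotation":[0,0,0],"grip":255},
    {"slide":[0,0,0],"rotation":[0,0,0],"grip":255}
  ]
}}

```text
t: 8.9
ee_pos: [0.5746, -0.0998, 0.1589]
ee_rot: [[0.982, -0.187, 0.002], [-0.187, -0.982, -0.001], [0.003, 0.001, -1.0]]
ft_force: [0.8, 0.3, 5.1]
opening: 0.295
grip_force: 30.0
```

>>> {"name": "carry_out", "arguments": {
  "deltas": [
    {"slide":[0,-2,0.4],"rotation":[0,0,0],"grip":255},
    {"slide":[0,-2,0],"rotation":[0,0,0],"grip":255},
    {"slide":[0,-2,0],"rotation":[0,0,0],"grip":255},
    {"slide":[0,0,0],"rotation":[0,0,0],"grip":255}
  ]
}}

```text
t: 9.23
ee_pos: [0.5759, -0.0944, 0.1588]
ee_rot: [[0.982, -0.186, 0.003], [-0.186, -0.982, -0.002], [0.003, 0.002, -1.0]]
ft_force: [-0.7, -3.8, 9.5]
opening: 0.296
grip_force: 30.0
```

>>> {"name": "carry_out", "arguments": {
  "deltas": [
    {"slide":[0,-2,0],"rotation":[0,0,0],"grip":255},
    {"slide":[0,-2,0],"rotation":[0,0,0],"grip":255},
    {"slide":[0,-2,0],"rotation":[0,0,0],"grip":255},
    {"slide":[0,0,0],"rotation":[0,0,0],"grip":255}
  ]
}}

```text
t: 9.57
ee_pos: [0.577, -0.0885, 0.1589]
ee_rot: [[0.982, -0.186, 0.003], [-0.186, -0.982, -0.002], [0.003, 0.002, -1.0]]
ft_force: [-0.5, -4.3, 8.3]
opening: 0.294
grip_force: 30.0
```

>>> {"name": "carry_out", "arguments": {
  "deltas": [
    {"slide":[0,-2,0],"rotation":[0,0,0],"grip":255},
    {"slide":[0,-2,0],"rotation":[0,0,0],"grip":255},
    {"slide":[0,-2,0],"rotation":[0,0,0],"grip":255},
    {"slide":[0,0,0],"rotation":[0,0,0],"grip":255}
  ]
}}

```text
t: 9.9
ee_pos: [0.5781, -0.0826, 0.1588]
ee_rot: [[0.982, -0.186, 0.003], [-0.186, -0.982, -0.002], [0.003, 0.002, -1.0]]
ft_force: [-1.2, -5.0, 7.9]
opening: 0.294
grip_force: 30.0
```

>>> {"name": "carry_out", "arguments": {
  "deltas": [
    {"slide":[0,-1.7,0],"rotation":[0,0,0],"grip":255},
    {"slide":[0,-1.7,0],"rotation":[0,0,0],"grip":255},
    {"slide":[0,-1.6,0],"rotation":[0,0,0],"grip":255},
    {"slide":[0,0,0],"rotation":[0,0,0],"grip":255}
  ]
}}

```text
t: 10.23
ee_pos: [0.5791, -0.0778, 0.1588]
ee_rot: [[0.982, -0.186, 0.003], [-0.186, -0.982, -0.002], [0.003, 0.002, -1.0]]
ft_force: [-0.9, -5.0, 9.3]
opening: 0.295
grip_force: 30.0
```

>>> {"name": "carry_out", "arguments": {
  "deltas": [
    {"slide":[0,-1.7,0],"rotation":[0,0,0],"grip":255},
    {"slide":[0,-1.7,0],"rotation":[0,0,0],"grip":255},
    {"slide":[0,-1.6,0],"rotation":[0,0,0],"grip":255},
    {"slide":[0,0,0],"rotation":[0,0,0],"grip":255}
  ]
}}

```text
t: 10.57
ee_pos: [0.58, -0.0728, 0.1588]
ee_rot: [[0.982, -0.186, 0.003], [-0.186, -0.982, -0.002], [0.003, 0.002, -1.0]]
ft_force: [-1.2, -6.0, 9.0]
opening: 0.298
grip_force: 30.0
```

>>> {"name": "carry_out", "arguments": {
  "deltas": [
    {"slide":[0,-1.7,0],"rotation":[0,0,0],"grip":255},
    {"slide":[0,-1.7,0],"rotation":[0,0,0],"grip":255},
    {"slide":[0,-1.6,0],"rotation":[0,0,0],"grip":255},
    {"slide":[0,0,0],"rotation":[0,0,0],"grip":255}
  ]
}}

```text
t: 10.9
ee_pos: [0.5809, -0.0679, 0.1588]
ee_rot: [[0.982, -0.186, 0.003], [-0.186, -0.982, -0.002], [0.003, 0.001, -1.0]]
ft_force: [-0.1, -4.8, 9.2]
opening: 0.294
grip_force: 30.0
```

>>> {"name": "carry_out", "arguments": {
  "deltas": [
    {"slide":[0,-1.7,0],"rotation":[0,0,0],"grip":255},
    {"slide":[0,-1.7,0],"rotation":[0,0,0],"grip":255},
    {"slide":[0,-1.6,0],"rotation":[0,0,0],"grip":255},
    {"slide":[0,0,0],"rotation":[0,0,0],"grip":255}
  ]
}}

```text
t: 11.23
ee_pos: [0.5819, -0.063, 0.1588]
ee_rot: [[0.982, -0.186, 0.003], [-0.186, -0.982, -0.002], [0.003, 0.001, -1.0]]
ft_force: [-0.7, -5.7, 9.1]
opening: 0.297
grip_force: 30.0
```

>>> {"name": "carry_out", "arguments": {
  "deltas": [
    {"slide":[0,-1.7,0],"rotation":[0,0,0],"grip":255},
    {"slide":[0,-1.7,0],"rotation":[0,0,0],"grip":255},
    {"slide":[0,-1.6,0],"rotation":[0,0,0],"grip":255},
    {"slide":[0,0,0],"rotation":[0,0,0],"grip":255}
  ]
}}

```text
t: 11.57
ee_pos: [0.5828, -0.0581, 0.1588]
ee_rot: [[0.982, -0.186, 0.003], [-0.186, -0.982, -0.002], [0.003, 0.001, -1.0]]
ft_force: [-0.7, -4.4, 9.5]
opening: 0.293
grip_force: 30.0
```

>>> {"name": "carry_out", "arguments": {
  "deltas": [
    {"slide":[0,-1.7,0],"rotation":[0,0,0],"grip":255},
    {"slide":[0,-1.7,0],"rotation":[0,0,0],"grip":255},
    {"slide":[0,-1.6,0],"rotation":[0,0,0],"grip":255},
    {"slide":[0,0,0],"rotation":[0,0,0],"grip":255}
  ]
}}

```text
t: 11.9
ee_pos: [0.5837, -0.0532, 0.1588]
ee_rot: [[0.982, -0.186, 0.003], [-0.186, -0.982, -0.002], [0.003, 0.001, -1.0]]
ft_force: [-0.3, -4.9, 8.9]
opening: 0.291
grip_force: 30.0
```

>>> {"name": "carry_out", "arguments": {
  "deltas": [
    {"slide":[0,-1.7,0],"rotation":[0,0,0],"grip":255},
    {"slide":[0,-1.7,0],"rotation":[0,0,0],"grip":255},
    {"slide":[0,-1.6,0],"rotation":[0,0,0],"grip":255},
    {"slide":[0,0,0],"rotation":[0,0,0],"grip":255}
  ]
}}

```text
t: 12.23
ee_pos: [0.5847, -0.0483, 0.1588]
ee_rot: [[0.982, -0.186, 0.003], [-0.186, -0.982, -0.002], [0.003, 0.001, -1.0]]
ft_force: [-1.5, -5.3, 9.2]
opening: 0.295
grip_force: 30.0
```

>>> {"name": "carry_out", "arguments": {
  "deltas": [
    {"slide":[0,-1.7,0],"rotation":[0,0,0],"grip":255},
    {"slide":[0,-1.7,0],"rotation":[0,0,0],"grip":255},
    {"slide":[0,-1.6,0],"rotation":[0,0,0],"grip":255},
    {"slide":[0,0,0],"rotation":[0,0,0],"grip":255}
  ]
}}

```text
t: 12.57
ee_pos: [0.5856, -0.0433, 0.1588]
ee_rot: [[0.982, -0.186, 0.003], [-0.186, -0.982, -0.002], [0.003, 0.001, -1.0]]
ft_force: [-0.5, -4.9, 9.0]
opening: 0.293
grip_force: 30.0
```

>>> {"name": "carry_out", "arguments": {
  "deltas": [
    {"slide":[0,-1.7,0],"rotation":[0,0,0],"grip":255},
    {"slide":[0,-1.7,0],"rotation":[0,0,0],"grip":255},
    {"slide":[0,-1.6,0],"rotation":[0,0,0],"grip":255},
    {"slide":[0,0,0],"rotation":[0,0,0],"grip":255}
  ]
}}

```text
t: 12.9
ee_pos: [0.5865, -0.0384, 0.1588]
ee_rot: [[0.982, -0.186, 0.003], [-0.186, -0.982, -0.002], [0.003, 0.001, -1.0]]
ft_force: [-0.8, -4.9, 9.9]
opening: 0.291
grip_force: 30.0
```

>>> {"name": "carry_out", "arguments": {
  "deltas": [
    {"slide":[0,-1.7,0],"rotation":[0,0,0],"grip":255},
    {"slide":[0,-1.7,0],"rotation":[0,0,0],"grip":255},
    {"slide":[0,-1.6,0],"rotation":[0,0,0],"grip":255},
    {"slide":[0,0,0],"rotation":[0,0,0],"grip":255}
  ]
}}

```text
t: 13.23
ee_pos: [0.5875, -0.0334, 0.1588]
ee_rot: [[0.982, -0.186, 0.003], [-0.186, -0.982, -0.002], [0.003, 0.001, -1.0]]
ft_force: [-0.6, -4.4, 10.1]
opening: 0.292
grip_force: 30.0
```

>>> {"name": "carry_out", "arguments": {
  "deltas": [
    {"slide":[0,-1.7,0],"rotation":[0,0,0],"grip":255},
    {"slide":[0,-1.7,0],"rotation":[0,0,0],"grip":255},
    {"slide":[0,-1.6,0],"rotation":[0,0,0],"grip":255},
    {"slide":[0,0,0],"rotation":[0,0,0],"grip":255}
  ]
}}

```text
t: 13.57
ee_pos: [0.5884, -0.0284, 0.1588]
ee_rot: [[0.982, -0.187, 0.003], [-0.187, -0.982, -0.002], [0.003, 0.001, -1.0]]
ft_force: [-0.9, -3.6, 9.1]
opening: 0.292
grip_force: 30.0
```

>>> {"name": "carry_out", "arguments": {
  "deltas": [
    {"slide":[-0.2,-1.7,0],"rotation":[0,0,0],"grip":255},
    {"slide":[-0.2,-1.7,0],"rotation":[0,0,0],"grip":255},
    {"slide":[0,-1.6,0],"rotation":[0,0,0],"grip":255},
    {"slide":[0,0,0],"rotation":[0,0,0],"grip":255}
  ]
}}

```text
t: 13.9
ee_pos: [0.589, -0.0233, 0.1588]
ee_rot: [[0.982, -0.187, 0.003], [-0.187, -0.982, -0.001], [0.003, 0.001, -1.0]]
ft_force: [-1.3, -2.8, 8.3]
opening: 0.293
grip_force: 30.0
```

>>> {"name": "carry_out", "arguments": {
  "deltas": [
    {"slide":[0,-1.7,0],"rotation":[0,0,0],"grip":255},
    {"slide":[0,-1.7,0],"rotation":[0,0,0],"grip":255},
    {"slide":[0,-1.6,0],"rotation":[0,0,0],"grip":255},
    {"slide":[0,0,0],"rotation":[0,0,0],"grip":255}
  ]
}}

```text
t: 14.23
ee_pos: [0.5899, -0.0185, 0.1587]
ee_rot: [[0.982, -0.187, 0.003], [-0.187, -0.982, -0.002], [0.003, 0.001, -1.0]]
ft_force: [-1.2, -4.4, 7.9]
opening: 0.293
grip_force: 30.0
```

>>> {"name": "carry_out", "arguments": {
  "deltas": [
    {"slide":[-0.2,-1.7,0],"rotation":[0,0,0],"grip":255},
    {"slide":[-0.2,-1.7,0],"rotation":[0,0,0],"grip":255},
    {"slide":[0,-1.6,0],"rotation":[0,0,0],"grip":255},
    {"slide":[0,0,0],"rotation":[0,0,0],"grip":255}
  ]
}}

```text
t: 14.57
ee_pos: [0.5895, -0.0126, 0.1573]
ee_rot: [[0.982, -0.187, -0.0], [-0.187, -0.982, 0.0], [-0.0, -0.0, -1.0]]
ft_force: [-0.4, -0.1, -4.1]
opening: 0.294
grip_force: 30.0
```

The ears have dropped: z fell 1.5 mm and the downward force vanished. Pressing straight down.

>>> {"name": "carry_out", "arguments": {
  "deltas": [
    {"slide":[0,0,1.5],"rotation":[0,0,0],"grip":255},
    {"slide":[0,0,1.5],"rotation":[0,0,0],"grip":255},
    {"slide":[0,0,1.5],"rotation":[0,0,0],"grip":255},
    {"slide":[0,0,1.5],"rotation":[0,0,0],"grip":255},
    {"slide":[0,0,1],"rotation":[0,0,0],"grip":255},
    {"slide":[0,0,0],"rotation":[0,0,0],"grip":255},
    {"slide":[0,0,0],"rotation":[0,0,0],"grip":255}
  ]
}}

```text
t: 15.15
ee_pos: [0.5896, -0.013, 0.1503]
ee_rot: [[0.982, -0.187, -0.0], [-0.187, -0.982, -0.0], [-0.0, 0.0, -1.0]]
ft_force: [0.2, -0.2, -3.8]
opening: 0.297
grip_force: 30.0
```

>>> {"name": "carry_out", "arguments": {
  "deltas": [
    {"slide":[0,0,1],"rotation":[0,0,0],"grip":255},
    {"slide":[0,0,0.8],"rotation":[0,0,0],"grip":255},
    {"slide":[0,0,0.5],"rotation":[0,0,0],"grip":255},
    {"slide":[0,0,0],"rotation":[0,0,0],"grip":255},
    {"slide":[0,0,0],"rotation":[0,0,0],"grip":255}
  ]
}}

```text
t: 15.57
ee_pos: [0.5897, -0.013, 0.1488]
ee_rot: [[0.982, -0.187, 0.001], [-0.187, -0.982, -0.0], [0.001, 0.0, -1.0]]
ft_force: [-2.4, 0.4, 6.1]
opening: 0.291
grip_force: 30.0
```

Fully home: TCP z 0.1488, exactly 10 mm below the riding height. Easing off, opening and lifting.

>>> {"name": "carry_out", "arguments": {
  "deltas": [
    {"slide":[0,0,-0.5],"rotation":[0,0,0],"grip":255},
    {"slide":[0,0,0],"rotation":[0,0,0],"grip":120},
    {"slide":[0,0,0],"rotation":[0,0,0],"grip":60},
    {"slide":[0,0,0],"rotation":[0,0,0],"grip":60},
    {"slide":[0,0,0],"rotation":[0,0,0],"grip":60},
    {"slide":[0,0,0],"rotation":[0,0,0],"grip":60},
    {"slide":[0,0,0],"rotation":[0,0,0],"grip":60},
    {"slide":[0,0,0],"rotation":[0,0,0],"grip":60},
    {"slide":[0,0,-8],"rotation":[0,0,0],"grip":60},
    {"slide":[0,0,-15],"rotation":[0,0,0],"grip":60},
    {"slide":[0,0,-20],"rotation":[0,0,0],"grip":60},
    {"slide":[0,0,-20],"rotation":[0,0,0],"grip":60},
    {"slide":[0,0,-20],"rotation":[0,0,0],"grip":60},
    {"slide":[0,0,-20],"rotation":[0,0,0],"grip":60},
    {"slide":[0,0,-20],"rotation":[0,0,0],"grip":60},
    {"slide":[0,0,-15],"rotation":[0,0,0],"grip":60},
    {"slide":[0,0,0],"rotation":[0,0,0],"grip":60},
    {"slide":[0,0,0],"rotation":[0,0,0],"grip":60}
  ]
}}

```text
t: 17.07
ee_pos: [0.5896, -0.0129, 0.2873]
ee_rot: [[0.982, -0.187, 0.002], [-0.187, -0.982, -0.0], [0.002, 0.0, -1.0]]
ft_force: [0.2, -0.2, 0.0]
opening: 0.765
grip_force: 0.0
```

Run:
```python
from h import *
w=viewer.read_camera("wrist"); d=viewer.read_camera("side")
print(readout.observe()["ee_pos"],proj("side",[.5897,-.013,.12]),proj("side",[.5897,-.013,.06]))
w=w[0:300,180:480]; d=cv2.resize(d[170:350,230:410],(450,450),interpolation=cv2.INTER_CUBIC)
cv2.imwrite("pics/f.png",np.hstack([cv2.copyMakeBorder(w,0,150,0,0,cv2.BORDER_CONSTANT),d]))
```

```text
[ 0.58929883 -0.01292345  0.28582801] [326.1309427  216.23195523] [325.20467875 240.9704213 ]
```

View pics/f.png

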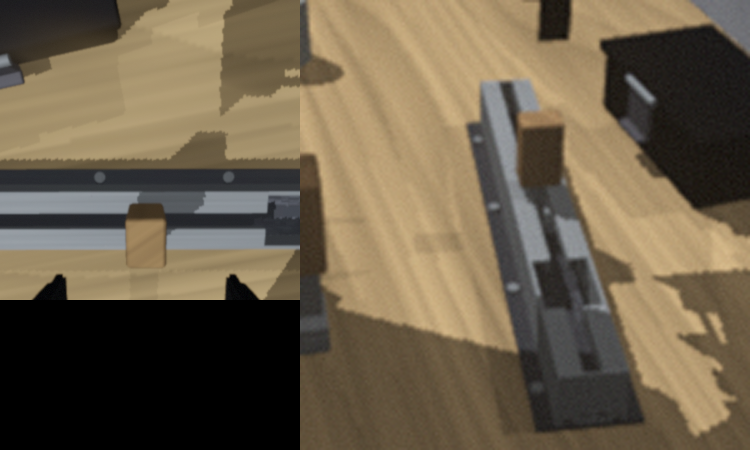

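The picture shows the stop upright and released in the rail. Its head is at about (145,242) in the wrist crop and (540,150) in the side crop, with the fingers clear above.

```bash
python3 -c "
from workcell import ticket
print(ticket.finish_job())"
```

```text
the job is handed in; nothing more can be done
None
```

The middle-sized bin stop is seated in the rail's hidden notches (the TCP went 10 mm below riding height, the full depth), released and standing upright, and the job is handed in at about 17 s; the bystanders were not touched, and no verdict came back.

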